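# Fit the missing bottle divider and draw out the carrier's tow handle

## Task

Get the wheeled bottle carrier ready to roll: take the plywood divider with the hand hole out of the dark board stand and lower it on edge, hole up, into the carrier's empty slot between the bottles until it stands right down on the floor, then let go of it; do not drop it in. Then press in the red button on the carrier's tow handle, keep it pressed while you pull the handle straight out past its first stop to the second stop (all the way out), and finish still holding the handle there. Leave the bottles, the other boards, the corkscrew and the bowl of corks as they are.

Things in the scene. Friction and masses are not known exactly. Their poses are not given: they have to be found in the camera images.
- carrier: Open oak crate, two rear wheels, two front feet, 310 wide (x) by 380 long (y), walls to 100 mm above the counter; stands firm. Origin on the counter under its centre; -y is its front, where the tow handle comes out; z up. Three bottles (tops at 95 mm) lie along y at x = -104, 0, 104. Between them are two divider slots, x = -52 (empty) and +52 (filled).
- empty_slot (a point): Middle of the empty slot, on the carrier's floor, 20 mm above the counter; axes as the carrier's, the slot runs along y. The divider's origin belongs here, its x along the slot. The slot is two pairs of oak posts, 60 mm either way along y from here, 13 mm apart and 56 mm tall, mouths flared to about 24 mm.
- divider: The loose plywood divider: 220 long (x) by 9 thick (y) by 125 tall (z), about 0.16 kg, with a hand hole 70 by 20 mm whose upper edge is 22 mm below the top edge. Origin at the centre of its lower edge, z up. Stands on edge in one of the stand's three slots, with a little play (may lean up to 6 degrees).
- stand: Dark wooden board stand, 160 (x) by 190 (y), fixed; origin on the counter under its centre. Three slots along x at y = -70, 0, 70 mm, which hold the divider, a slate board and a marble board in any order. Slot floor 12 mm above the counter, slots 13 mm wide, posts 44 mm above that.
- handle_slide (a joint): How far the tow handle is drawn out along the carrier's -y, m: 0 = in (locked), 0.100 = first stop, 0.200 = second stop and end of travel. About 3 N of friction. A pin locks it (1 mm play) at each stop unless the red button is in by over 3.5 mm; let go between stops, the pin drops in at the next. With the button kept in it passes the first stop freely.
- handle: Tow handle: black grip amid a steel bow (350 mm wide, 16 mm round): 130 (x) by 28 (y) by 28 mm, axes as the carrier's, moves with the handle. Origin at its centre, 75 mm above the counter; handle in, it is 250 mm before the carrier's origin, 46 mm clear of the front wall. Take it from above, one finger behind it, one on the button (34 mm across both).
- button (a joint): Red release button in the middle of the grip's front (-y) face, 44 wide by 18 tall, standing 6 mm proud: travel 0 to 0.005 m into the grip, spring 2 N at rest to 5.6 N fully in.
- bottle1: Wine bottle, 75 mm across, 300 long, lying in the lane x = -104, neck to the handle; loose. Origin on its axis, mid-length.
- bottle2: The same in the middle lane.
- bottle3: The same in the lane x = +104.
- divider_fitted: Another plywood divider like the first, already in the carrier's other slot. Origin at the centre of its lower edge.
- slate_board: Dark slate board 200 x 8 x 115 mm on edge in the stand; loose. Origin at the centre of its lower edge.
- marble_board: White marble board 190 x 10 x 120 mm on edge in the stand; loose. Origin at the centre of its lower edge.
- cork_bowl: White bowl of corks on the counter, 90 mm across, 60 tall; loose. Origin at the centre of its foot.
- corkscrew: Waiter's corkscrew lying on the counter, 130 x 30 x 14 mm; loose. Origin at its middle on the counter.
Not all that is in view belongs to the job. Leave any yellow look-alike of the divider alone.

How it is judged:
By the outcome, as a careful person would: the job done as asked, in the order asked, and still so for the second after the job is handed in, while the arm keeps its last pose, push and grip.
It also fails if it takes over 58 s, if anything falls off the work surface, if the arm or the gripper's body presses on something with over 40 N, if the wrist force passes 120 N, or if a joint passes its speed limit or range.

## Robot

A 7-joint arm with a two-finger parallel gripper is mounted at the origin on the work surface. World frame = base frame: x ahead of the robot, y to its left, z up, the work surface at z = 0. Lengths are in m, angles in rad, forces in N, time in s.
With the tool pointing down it reaches from about 0.35 to 0.9 m from the base axis. Payload 8.1 kg.
Tool frame: the origin (TCP) lies on the centre line of the jaws, within the pads' length; the fingertips stand 19 mm ahead of it and the grasp point (between the pads) is the TCP; y points along the fingers, x is the direction in which the jaws open and shut, and the axes are right-handed (so a half turn about y gives the same grasp; the last joint's range is limited). The gripper opens to 92 mm and grips with 3 to 60 N. Pads are 19 mm wide; open, the fingers measure 130 mm over their backs; the gripper's body (75 mm by 190 mm) begins 47 mm behind the grasp point.
Start: joints at [-1.421, 0.434, 0.025, 1.573, -0.012, 1.134, -0.075], TCP at [0.156, 0.605, 0.246] pointing down, gripper open.
Joint ranges: [-2.62, 2.62], [-0.44, 2.09], [-1.27, 1.32], [0.08, 2.57], [-1.32, 4.46], [0.12, 2], [-2.74, 2.74]. Speed limits (rad/s): [2.22, 2.22, 3.01, 3.01, 3.14, 3.14, 3.14].

## Interface

Orientations are given as a 3x3 rotation matrix whose columns are the frame's x, y, z axes.
In Python, from plant import arm gives the robot as it stands. The module is installed in compiled form; this text tells all that it offers.
- The arm moves only by the tool play_rows, never from a script. Its arguments are lists of equal length, an entry for each row: "translation": the shift along the tool's x, y, z in cm, a list of three; "yaw": the turn about the tool's y in degrees. A call has 1 to 8 rows; each row shifts and turns the commanded pose from where the row before left it, along the tool's axes as they then stand; what a row does not reach is not made up. A row lasts 1/10 s, in which the tool goes at most 50 mm and 8.59 degrees, less where a joint would pass 70% of its speed; a pose out of reach is approached as far as the arm can. A call is refused whole if a number of a shift passes 5 or a number of a turn 8.59, either way. A call with a gripper value outside its range is refused whole. "hand" is the opening, from -1 (shut) to 1 (fully open), set as the call begins (left out, the last holds). The fingers move at their own pace and stop on an object; "grip_force" is the grip in N (left out, the last holds). Time passes only in rows, so rows that do not move let the fingers close. It gives the time, the measured TCP pose, the force and the opening at its end, in the units of the state.
- arm.state(): the state, without advancing time (a new reading comes with each control period).
- arm.get_image(name): name is "scene" or "side" or "wrist"; returns a dict with "color" (480x640x3 uint8, blue, green, red), "z_map" (480x640 float32, m along the optical axis (not along the pixel's ray), 0 where there is no reading), "fx", "fy", "cx", "cy" (pixels), "xyz" and "orientation" of the camera in the world. Camera axes: x right, y up, looking along -z (the intrinsics and any distortion apply to the point x, -y, -z); pixel columns grow to the right and rows downward; lengths in m; the calibration is good to about 2 mm. A picture is of the moment at which its call begins.
- arm.job_done(): hands the job in, once; it reports no verdict.
The state is a dict: "t": time; "qpos": joint angles; "qd": joint speeds; "effort": joint torques, N m; "eef_pos": TCP position; "orientation": TCP orientation; "force": force on the tool from outside, world axes, zero at the start; "ft_torque": the same for the moment, N m; "finger_gap": finger opening in m.
Only numpy, scipy, OpenCV 4.12 (cv2) and the standard library are available. Lean on these libraries where they do the work, as an engineer would, in place of code of your own. Each camera call takes 0.05 s, during which the arm holds its last target. There are 200 camera calls.

## Working session

There is one attempt and no reset: what is moved stays moved. The work goes in short steps, Python scripts to look and compute and a tool call to move; the robot and the scene stay as the last step left them, time stands still between calls to the robot, and variables do not carry over. Pictures are saved under pics/ and viewed, about 8 in all and at most 12, crops included, and the job is handed in when it is done.

Besides the shell and the picture viewer there is one more tool, called after "Emit:" in YAML: its name, and indented under it one key for each argument. play_rows: Moves the arm, as the interface text tells. Its arguments: {"type":"object","properties":{"translation":{"type":"array"},"yaw":{"type":"array"},"hand":{"type":"number"},"grip_force":{"type":"number"}},"required":["translation","yaw"]}

```bash
mkdir -p pics; cat > h.py <<'E'
import numpy as np, cv2
from plant import arm
def shot(n,f):
    d=arm.get_image(n); cv2.imwrite(f'pics/{f}.png',d['color']); np.savez(f'pics/{f}.npz',**{k:np.asarray(v) for k,v in d.items()}); return d
def load(f): return dict(np.load(f'pics/{f}.npz'))
def cloud(d):
    z=d['z_map']; v,u=np.mgrid[0:z.shape[0],0:z.shape[1]]
    p=np.stack([(u-d['cx'])/d['fx']*z,-(v-d['cy'])/d['fy']*z,-z],-1)
    P=p@np.asarray(d['orientation']).T+d['xyz']; P[z==0]=np.nan; return P
E
python3 - <<'E'
from h import *
for n in('scene','side','wrist'):
    d=shot(n,n+'0'); print(n,d['fx'],d['fy'],d['cx'],d['cy'],d['xyz'],np.round(d['orientation'],3).tolist(),[k for k in d])
s=arm.state(); print({k:np.round(v,3).tolist() for k,v in s.items()})
a=cv2.imread('pics/scene0.png');b=cv2.imread('pics/side0.png')
E
```

```text
scene 556.9075166939223 556.9075166939223 319.6087188691061 227.71699640165448 [1.32510544 0.50663028 0.93670833] [[-0.534, -0.554, 0.639], [0.845, -0.343, 0.409], [-0.008, 0.759, 0.651]] ['color', 'z_map', 'fx', 'fy', 'cx', 'cy', 'xyz', 'orientation']
side 551.6370716442055 551.6370716442055 314.12583863276836 243.84365634952619 [ 0.04119346 -0.71194784  1.01246741] [[0.83, 0.407, -0.38], [-0.557, 0.615, -0.558], [0.007, 0.675, 0.738]] ['color', 'z_map', 'fx', 'fy', 'cx', 'cy', 'xyz', 'orientation']
wrist 363.31009548050383 363.31009548050383 313.28121841018566 235.71314192120133 [0.08184281 0.62483558 0.38479967] [[0.251, -0.928, -0.276], [0.968, 0.24, 0.072], [-0.0, -0.285, 0.958]] ['color', 'z_map', 'fx', 'fy', 'cx', 'cy', 'xyz', 'orientation']
{'t': 0.15, 'qpos': [-1.421, 0.435, 0.025, 1.574, -0.012, 1.134, -0.075], 'qd': [-0.001, 0.001, 0.0, -0.003, 0.002, 0.001, -0.001], 'effort': [0.003, -66.826, 0.986, -31.47, -0.06, 0.039, 0.0], 'eef_pos': [0.156, 0.605, 0.245], 'orientation': [[0.25, -0.0, -0.968], [0.968, -0.001, 0.25], [-0.001, -1.0, -0.0]], 'force': [0.253, 0.796, -0.65], 'ft_torque': [-0.033, 0.0, -0.036], 'finger_gap': 0.092}
```

View pics/scene0.png

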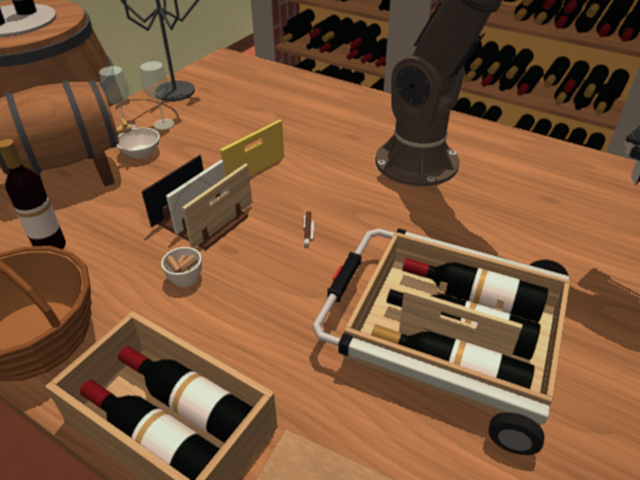

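View pics/side0.png

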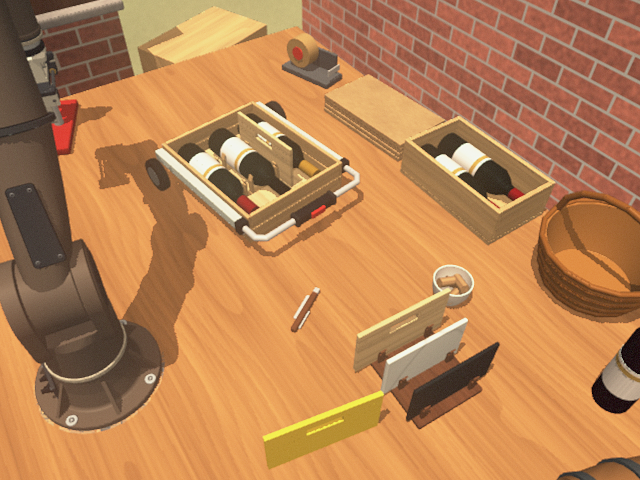

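The scene view shows the stand at about (205,200), with the divider as its nearest board, (185-250, 170-240). The carrier is at (440,330) with its handle at (345,275). In the side view the divider's top edge runs (357,345)–(448,297), and the red button is at (318,210).

```bash
python3 - <<'E'
from h import *
for n in('scene0','side0'):
    d=load(n);P=cloud(d);c=d['color'].astype(int)
    b,g,r=c[...,0],c[...,1],c[...,2]
    Z=P[...,2]
    v,u=np.mgrid[0:480,0:640]
    # carrier wall tops
    win=((u>310)&(u<580)&(v>220)&(v<430)) if n=='scene0' else ((u>150)&(u<365)&(v>90)&(v<245))
    m=win&(abs(Z-.1)<.006)
    q=P[m]; print(n,'walltop',m.sum(), np.median(q,0)); R=cv2.minAreaRect((q[:,:2]*1000).astype(np.float32)); print(R)
    m2=win&(r>150)&(g<60)&(b<60); 
    k,lab,st,ce=cv2.connectedComponentsWithStats(m2.astype(np.uint8))
    for i in range(1,k):
        if st[i,4]>20: print('red',ce[i],st[i,4],np.nanmean(P[lab==i],0))
    # plywood in stand
    win=((u>178)&(u<256)&(v>160)&(v<245)) if n=='scene0' else ((u>350)&(u<452)&(v>285)&(v<380))
    m=win&(Z>.07)&(Z<.16)&(r-b>40)&(r-b<120)&~((r>200)&(b<60))
    q=P[m]; ctr=np.median(q,0); q=q[np.linalg.norm(q-ctr,axis=1)<.15]
    _,_,V=np.linalg.svd(q-q.mean(0)); nn=V[2]; 
    w=abs((q-q.mean(0))@nn); q=q[w<.006]; _,S,V=np.linalg.svd(q-q.mean(0)); nn=V[2]*np.sign(V[2][1])
    t=np.cross(nn,[0,0,1]);t/=np.linalg.norm(t); s=(q-q.mean(0))@t
    print('div',len(q),'n',nn,'t',t,'mean',q.mean(0),'ends',q.mean(0)+t*np.percentile(s,.5),q.mean(0)+t*np.percentile(s,99.5),'zmax',np.percentile(q[:,2],[1,99.5]), 'rms',abs((q-q.mean(0))@nn).mean())
    top=q[q[:,2]>np.percentile(q[:,2],99)-.006]; print('top',len(top),top.mean(0), cv2.minAreaRect((top[:,:2]*1000).astype(np.float32)))
E
```

```text
scene0 walltop 6541 [0.60443191 0.38705863 0.09831322]
((558.0311279296875, 309.89337158203125), (359.6667175292969, 447.520263671875), 8.20724105834961)
div 1098 n [0.05408554 0.99773438 0.04001064] t [ 0.99853396 -0.05412888  0.        ] mean [ 0.55942433 -0.29329661  0.11015502] ends [ 0.42864024 -0.28620702  0.11015502] [ 0.64898635 -0.29815162  0.11015502] zmax [0.07104714 0.1417464 ] rms 0.0019311906989293063
top 242 [ 0.55178955 -0.2951528   0.13830125] ((538.3780517578125, -295.57073974609375), (11.822230339050293, 220.80284118652344), 87.6215591430664)
side0 walltop 2849 [0.5473246  0.35639579 0.0980762 ]
((557.526123046875, 307.0679016113281), (403.9189453125, 457.37664794921875), 8.870582580566406)
div 296 n [ 0.01150461  0.09381049 -0.9955236 ] t [ 0.9925639  -0.12172474  0.        ] mean [ 0.52237133 -0.31437269  0.11047435] ends [ 0.42917028 -0.30294282  0.11047435] [ 0.64697752 -0.32965398  0.11047435] zmax [0.09982041 0.11785699] rms 0.003055012515853711
top 122 [ 0.53492278 -0.29791596  0.11499846] ((539.802001953125, -298.4659118652344), (6.290195465087891, 218.22299194335938), 85.52899932861328)
```

```bash
cat > plan.py <<'E'
import sys
from h import *
# plan.py x y z angle(deg of tool x) nrows : print rows in tool axes (cm, deg)
def rows(p,a,tp,ta,n):
    out=[];p=np.array(p,float)
    da=(ta-a+180)%360-180
    if len(sys.argv)>6: da=ta-a
    T=[];Y=[];p0=p.copy();a0=a
    for i in range(n):
        goal=p0+(np.array(tp)-p0)*(i+1)/n; d=(goal-p)*100
        x=np.array([np.cos(np.radians(a)),np.sin(np.radians(a)),0]);y=np.array([0,0,-1.]);z=np.cross(x,y)
        t=[round(float(d@e),1) for e in(x,y,z)]; w=round(-(a0+da*(i+1)/n-a),1)
        T.append(t);Y.append(w);p=p+(t[0]*x+t[1]*y+t[2]*z)/100;a-=w
    return T,Y,p,a
if __name__=='__main__':
    s=arm.state();R=np.array(s['orientation']);a=np.degrees(np.arctan2(R[1,0],R[0,0]))
    v=[float(k) for k in sys.argv[1:6]]
    T,Y,p,a2=rows(s['eef_pos'],a,v[:3],v[3],int(v[4]))
    print('now',np.round(s['eef_pos'],4),round(a,2),'t',s['t'],'F',np.round(s['force'],1),'gap',round(s['finger_gap'],4),'q',np.round(s['qpos'],2))
    for i in range(0,len(T),8): print('T',T[i:i+8],'\nY',Y[i:i+8])
    print('end',np.round(p,4),round(a2,2))
E
python3 plan.py .50 .27 .34 75.5 14
```

```text
now [0.1563 0.6048 0.2451] 75.51 t 0.15 F [ 0.3  0.8 -0.7] gap 0.0921 q [-1.42  0.44  0.03  1.57 -0.01  1.13 -0.08]
T [[-1.7, -0.7, -3.0], [-1.7, -0.7, -3.0], [-1.7, -0.6, -2.9], [-1.7, -0.7, -3.0], [-1.7, -0.7, -3.0], [-1.7, -0.7, -3.0], [-1.7, -0.6, -2.9], [-1.7, -0.7, -3.0]] 
Y [np.float64(0.0), np.float64(0.0), np.float64(0.0), np.float64(0.0), np.float64(0.0), np.float64(0.0), np.float64(0.0), np.float64(0.0)]
T [[-1.7, -0.7, -3.0], [-1.7, -0.7, -3.0], [-1.7, -0.7, -2.9], [-1.7, -0.6, -3.0], [-1.7, -0.7, -3.0], [-1.7, -0.7, -3.0]] 
Y [np.float64(0.0), np.float64(0.0), np.float64(0.0), np.float64(0.0), np.float64(0.0), np.float64(0.0)]
end [0.5005 0.27   0.3401] 75.51
```

Emit:
play_rows:
  translation:
    - [-1.7,-0.7,-3]
    - [-1.7,-0.7,-3]
    - [-1.7,-0.7,-3]
    - [-1.7,-0.7,-3]
    - [-1.7,-0.7,-3]
    - [-1.7,-0.7,-3]
    - [-1.7,-0.7,-3]
    - [-1.7,-0.7,-3]
  yaw: [0,0,0,0,0,0,0,0]

```text
t: 0.95
eef_pos: [0.3555, 0.4122, 0.3019]
orientation: [[0.25, -0.0, -0.968], [0.968, -0.0, 0.25], [-0.0, -1.0, 0.0]]
force: [0.2, 0.7, 0.3]
finger_gap: 0.0918
```

Emit:
play_rows:
  translation:
    - [-1.7,-0.7,-3]
    - [-1.7,-0.7,-3]
    - [-1.7,-0.7,-3]
    - [-1.7,-0.7,-3]
    - [-1.7,-0.7,-3]
    - [-1.7,-0.7,-3]
    - [0,0,0]
    - [0,0,0]
  yaw: [0,0,0,0,0,0,0,0]

```text
t: 1.75
eef_pos: [0.5037, 0.269, 0.3435]
orientation: [[0.252, -0.0, -0.968], [0.968, -0.0, 0.252], [-0.0, -1.0, 0.0]]
force: [-0.1, 0.9, -0.6]
finger_gap: 0.0919
```

```bash
sed -i 's/w=round(-(a0+da\*(i+1)\/n-a),1)/w=float(round(-(a0+da*(i+1)\/n-a),1))/' plan.py
python3 - <<'E'
from h import *
shot('wrist','w1')
E
python3 plan.py .539 -.275 .30 87 16
```

```text
now [0.5029 0.27   0.3433] 75.52 t 1.8 F [0.2 0.7 0.6] gap 0.0919 q [-0.76  0.28  0.23  1.57 -0.07  1.3   0.8 ]
T [[-3.2, 0.3, -1.1], [-3.3, 0.2, -1.0], [-3.3, 0.3, -1.0], [-3.2, 0.3, -0.9], [-3.3, 0.3, -0.9], [-3.3, 0.2, -0.9], [-3.4, 0.3, -0.8], [-3.3, 0.3, -0.8]] 
Y [-0.7, -0.7, -0.8, -0.7, -0.7, -0.7, -0.7, -0.7]
T [[-3.3, 0.2, -0.8], [-3.4, 0.3, -0.7], [-3.3, 0.3, -0.6], [-3.4, 0.2, -0.6], [-3.3, 0.3, -0.6], [-3.4, 0.3, -0.5], [-3.4, 0.3, -0.5], [-3.4, 0.2, -0.5]] 
Y [-0.8, -0.7, -0.7, -0.7, -0.7, -0.7, -0.8, -0.7]
end [ 0.5394 -0.2754  0.3003] 87.02
```

View pics/w1.png

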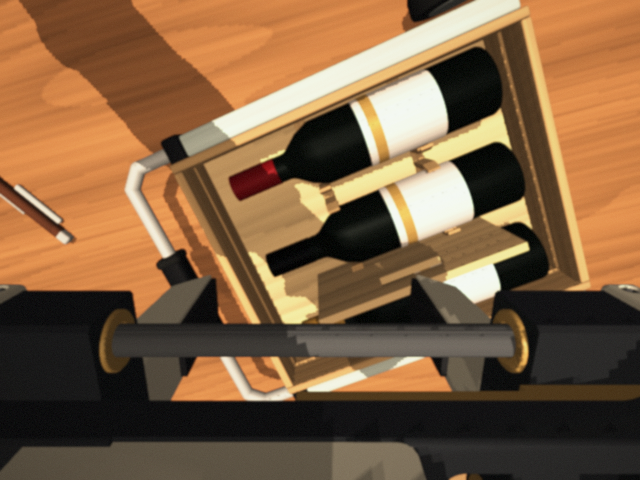

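The wrist picture shows the carrier's rim with corners near (175,170), (527,12), (587,283) and (293,392). The empty slot's posts are near (330,195) and (425,158). Next I go to the divider.

Emit:
play_rows:
  translation:
    - [-3.2,0.3,-1.1]
    - [-3.3,0.3,-1]
    - [-3.3,0.3,-1]
    - [-3.3,0.3,-0.9]
    - [-3.3,0.3,-0.9]
    - [-3.3,0.3,-0.9]
    - [-3.3,0.3,-0.8]
    - [-3.3,0.3,-0.8]
  yaw: [-0.7,-0.7,-0.7,-0.7,-0.7,-0.7,-0.7,-0.7]

```text
t: 2.6
eef_pos: [0.5204, -0.0027, 0.3194]
orientation: [[0.151, -0.0, -0.989], [0.989, 0.001, 0.151], [0.001, -1.0, 0.001]]
force: [0.4, 0.2, 0.3]
finger_gap: 0.0921
```

Emit:
play_rows:
  translation:
    - [-3.3,0.3,-0.8]
    - [-3.3,0.3,-0.7]
    - [-3.3,0.3,-0.6]
    - [-3.3,0.3,-0.6]
    - [-3.3,0.2,-0.6]
    - [-3.3,0.2,-0.5]
    - [-3.3,0.2,-0.5]
    - [-3.3,0.2,-0.5]
  yaw: [-0.7,-0.7,-0.7,-0.7,-0.7,-0.7,-0.7,-0.7]

```text
t: 3.4
eef_pos: [0.5395, -0.2702, 0.2992]
orientation: [[0.054, -0.0, -0.999], [0.999, 0.001, 0.054], [0.001, -1.0, 0.0]]
force: [-0.1, -1.1, -0.3]
finger_gap: 0.092
```

```bash
python3 - <<'E'
from h import *
s=arm.state(); print(s['t'],s['eef_pos'],s['orientation'][0][0])
shot('wrist','w2')
for n in('w1','scene0','side0'):
    d=load(n);P=cloud(d);c=d['color'].astype(int);b,g,r=[c[...,i] for i in range(3)]
    m=(abs(P[...,2]-.099)<.006)&(r-b>35)&(r-b<140)&(P[...,0]>.3)&(P[...,1]>.07)&(P[...,1]<.6)&(P[...,0]<.85)
    m=cv2.morphologyEx(m.astype(np.uint8),cv2.MORPH_OPEN,np.ones((2,2)))>0
    q=P[m][:,:2]*1000
    best=None
    for a in np.arange(4,14,.1):
        t=np.radians(a); x=q@[np.cos(t),np.sin(t)]; y=q@[-np.sin(t),np.cos(t)]
        # sharpness of the histograms
        s_=(np.histogram(x,np.arange(0,1000,4))[0]**2).sum()+(np.histogram(y,np.arange(-400,800,4))[0]**2).sum()
        if best is None or s_>best[0]: best=(s_,a,x,y)
    _,a,x,y=best
    hx,e=np.histogram(x,np.arange(0,1000,4)); hy,f=np.histogram(y,np.arange(-400,800,4))
    print(n,len(q),'yaw',a,'x',[(int(e[i]),int(hx[i])) for i in np.argsort(-hx)[:8]],'y',[(int(f[i]),int(hy[i])) for i in np.argsort(-hy)[:8]])
E
```

```text
3.4 [ 0.5395129  -0.27018401  0.29920639] 0.054008854037042475
w1 12704 yaw 8.099999999999985 x [(448, 1919), (444, 1663), (644, 946), (740, 449), (452, 427), (744, 342), (440, 271), (748, 251)] y [(440, 1476), (444, 1218), (80, 1047), (448, 977), (76, 739), (72, 424), (508, 210), (288, 194)]
scene0 4363 yaw 8.299999999999985 x [(748, 866), (448, 576), (744, 387), (648, 257), (652, 256), (444, 212), (452, 123), (740, 113)] y [(76, 374), (444, 298), (440, 252), (72, 146), (464, 116), (448, 100), (284, 96), (280, 92)]
side0 2060 yaw 7.999999999999986 x [(440, 246), (740, 207), (444, 165), (744, 149), (644, 114), (640, 89), (448, 86), (736, 51)] y [(72, 337), (440, 164), (444, 156), (76, 97), (68, 50), (436, 34), (448, 27), (284, 22)]
```

View pics/w2.png

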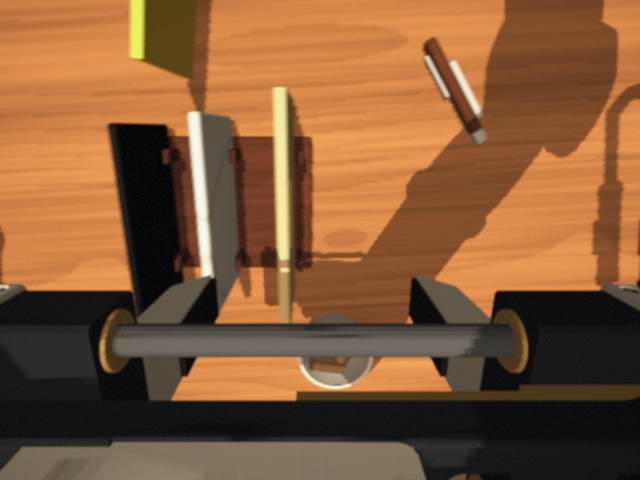

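The wrist picture shows the divider's top edge from (280,88) to (290,320), upright and clear of the marble board at (195–235). The cork bowl lies at (335,350).

```bash
python3 - <<'E'
from h import *
d=load('w2');P=cloud(d);v,u=np.mgrid[0:480,0:640]
m=(u>262)&(u<305)&(v>80)&(v<318)&(abs(P[...,2]-.137)<.006)
q=P[m]; print(m.sum(),q.mean(0),np.percentile(q[:,2],[5,50,95]))
R=cv2.minAreaRect((q[:,:2]*1000).astype(np.float32));print(R)
l=cv2.fitLine((q[:,:2]*1000).astype(np.float32),cv2.DIST_HUBER,0,.01,.01).ravel();print(l,np.degrees(np.arctan2(l[1],l[0])))
x=q[:,0];print('x ends',np.percentile(x,[.5,99.5]))
b=load('w2')['color'].astype(int)
# lean from face points
for lo in (.06,.08,.1,.12):
    mm=(u>262)&(u<305)&(v>80)&(v<318)&(abs(P[...,2]-lo)<.008)&(P[...,1]<-.27);print(lo,mm.sum(),P[mm].mean(0) if mm.sum() else '')
# slot posts in w1
d=load('w1');P=cloud(d);t=np.radians(8.15)
X=(P[...,0]*np.cos(t)+P[...,1]*np.sin(t))*1000-596.5;Y=(-P[...,0]*np.sin(t)+P[...,1]*np.cos(t))*1000-261
for nm,xs in(('empty',-52),('filled',52)):
    m=(abs(X-xs)<16)&(abs(Y)<85)&(P[...,2]>(.066 if xs<0 else .135))&(P[...,2]<(.082 if xs<0 else .155))
    k,lab,st,ce=cv2.connectedComponentsWithStats(m.astype(np.uint8))
    for i in range(1,k):
        if st[i,4]>8:
            L=lab==i;print(nm,ce[i].round(),st[i,4],'X',np.percentile(X[L],[3,50,97]).round(1),'Y',np.percentile(Y[L],[3,50,97]).round(1),'Z',np.median(P[L][:,2]).round(4))
E
```

```text
2577 [ 0.52121057 -0.29293894  0.13762504] [0.13626761 0.13772813 0.13892826]
((532.09521484375, -293.74285888671875), (9.169232368469238, 201.78773498535156), 86.59988403320312)
[ 9.9823272e-01 -5.9425578e-02  5.2135315e+02 -2.9293201e+02] -3.4068418
x ends [0.43199673 0.62898379]
0.06 335 [ 0.53360892 -0.2902874   0.05781738]
0.08 188 [ 0.53069182 -0.28911488  0.0792738 ]
0.1 262 [ 0.53317543 -0.28950813  0.0981031 ]
0.12 237 [ 0.52568218 -0.28887124  0.12064989]
empty [426. 148.] 71 X [-65.9 -63.5 -59.6] Y [63.7 70.2 77.5] Z 0.0756
empty [394. 156.] 13 X [-67.8 -67.1 -66.1] Y [29.2 35.5 42.6] Z 0.0697
empty [382. 162.] 9 X [-67.8 -67.1 -66.3] Y [17.  21.6 25.9] Z 0.0703
empty [432. 167.] 119 X [-43.6 -40.4 -36.3] Y [63.7 70.4 77.8] Z 0.0734
empty [325. 190.] 60 X [-65.7 -63.4 -59.2] Y [-55.6 -49.  -42.6] Z 0.0755
empty [333. 208.] 96 X [-43.6 -40.5 -36.6] Y [-55.7 -49.  -42.6] Z 0.0737
filled [464. 266.] 908 X [47.6 49.4 56.7] Y [19.3 52.5 83.2] Z 0.1453
filled [374. 300.] 1011 X [47.8 49.7 56.9] Y [-82.5 -44.   -6.7] Z 0.1453
```

```bash
python3 plan.py .540 -.294 .121 86.6 8
```

```text
now [ 0.5382 -0.2767  0.299 ] 86.61 t 3.45 F [-1.4 -4.6  0.8] gap 0.0918 q [ 0.06  0.38  0.47  1.57 -0.17  1.23  2.07]
T [[-0.2, 2.2, -0.0], [-0.2, 2.2, -0.1], [-0.2, 2.3, -0.0], [-0.3, 2.2, -0.0], [-0.2, 2.2, -0.1], [-0.2, 2.2, -0.0], [-0.2, 2.3, -0.0], [-0.2, 2.2, -0.1]] 
Y [0.0, 0.0, 0.0, 0.0, 0.0, 0.0, 0.0, 0.0]
end [ 0.5402 -0.2938  0.121 ] 86.61
```

Emit:
play_rows:
  translation:
    - [-0.8,2,-0.1]
    - [-0.5,2,0]
    - [0,2,0]
    - [0,2,0]
    - [0,1,0]
    - [0,0,0]
    - [0,0,0]
  yaw: [0,0,0,0,0,0,0]
  hand: 0.1

```text
t: 4.15
eef_pos: [0.5397, -0.2834, 0.2103]
orientation: [[0.056, 0.0, -0.998], [0.998, 0.0, 0.056], [0.0, -1.0, -0.0]]
force: [-0.4, -1.4, -0.4]
finger_gap: 0.0508
```

```bash
python3 plan.py .540 -.294 .121 86.6 4
```

```text
now [ 0.5397 -0.2834  0.2103] 86.76 t 4.15 F [-0.4 -1.4 -0.4] gap 0.0508 q [ 0.09  0.46  0.44  1.68 -0.22  1.05  2.12]
T [[-0.3, 2.2, -0.0], [-0.2, 2.3, -0.0], [-0.3, 2.2, -0.1], [-0.3, 2.2, 0.0]] 
Y [0.0, 0.1, 0.0, 0.1]
end [ 0.5401 -0.2945  0.1213] 86.56
```

Emit:
play_rows:
  translation:
    - [-1.1,0.5,0]
    - [0,1.5,0]
    - [0,2,0]
    - [0,2.5,0]
    - [0,2.4,0]
    - [0,0,0]
    - [0,0,0]
  yaw: [0,0,0,0,0,0,0]

```text
t: 4.85
eef_pos: [0.5387, -0.2958, 0.1214]
orientation: [[0.058, 0.0, -0.998], [0.998, -0.0, 0.058], [-0.0, -1.0, -0.0]]
force: [1.8, 0.3, 0.4]
finger_gap: 0.0506
```

Emit:
play_rows:
  translation:
    - [0,0,0]
    - [0,0,0]
    - [0,0,0]
    - [0,0,0]
    - [0,0,0]
    - [0,0,0]
  yaw: [0,0,0,0,0,0]
  hand: -1
  grip_force: 30

```text
t: 5.45
eef_pos: [0.5387, -0.295, 0.1208]
orientation: [[0.057, 0.0, -0.998], [0.998, -0.0, 0.057], [-0.0, -1.0, -0.0]]
force: [-1.3, -0.1, 0.4]
finger_gap: 0.0089
```

```bash
python3 plan.py .5395 -.294 .30 86.6 8
```

```text
now [ 0.5387 -0.295   0.1208] 86.72 t 5.45 F [-1.3 -0.1  0.4] gap 0.0089 q [ 0.14  0.56  0.4   1.76 -0.28  0.87  2.18]
T [[0.0, -2.2, -0.0], [0.0, -2.3, -0.0], [0.0, -2.2, -0.0], [0.1, -2.3, -0.0], [-0.0, -2.2, -0.0], [-0.0, -2.2, -0.1], [-0.0, -2.3, 0.0], [0.0, -2.2, 0.0]] 
Y [0.0, 0.0, 0.0, 0.1, -0.0, -0.0, 0.0, 0.0]
end [ 0.5398 -0.294   0.2998] 86.62
```

Gripped, with a gap of 8.9 mm. Lifting now.

Emit:
play_rows:
  translation:
    - [0,-1,0]
    - [0,-2,0]
    - [0,-2.5,0]
    - [0,-2.5,0]
    - [0,-2.5,0]
    - [0,-2.5,0]
    - [0,-2.5,0]
    - [0,-2.5,0]
  yaw: [0,0,0,0,0,0,0,0]

```text
t: 6.25
eef_pos: [0.5383, -0.2949, 0.3024]
orientation: [[0.058, 0.0, -0.998], [0.998, 0.0, 0.058], [0.0, -1.0, -0.0]]
force: [0.4, 1.0, -1.5]
finger_gap: 0.0086
```

```bash
python3 plan.py .5005 .3461 .30 8.15 24; python3 - <<'E'
from h import *
shot('side','s2')
E
```

```text
now [ 0.5383 -0.2949  0.3024] 86.7 t 6.25 F [ 0.4  1.  -1.5] gap 0.0086 q [ 0.09  0.39  0.47  1.55 -0.18  1.25  2.1 ]
T [[2.7, 0.0, 0.3], [2.6, 0.0, 0.5], [2.6, 0.0, 0.6], [2.6, 0.0, 0.7], [2.5, 0.0, 0.9], [2.4, 0.1, 1.1], [2.4, -0.0, 1.2], [2.4, -0.0, 1.3]] 
Y [3.3, 3.2, 3.3, 3.3, 3.3, 3.2, 3.3, 3.3]
T [[2.2, -0.0, 1.5], [2.2, -0.0, 1.5], [2.0, 0.0, 1.7], [2.0, 0.0, 1.8], [1.9, 0.0, 2.0], [1.7, 0.0, 2.0], [1.6, 0.0, 2.1], [1.6, 0.1, 2.2]] 
Y [3.3, 3.2, 3.3, 3.3, 3.2, 3.3, 3.3, 3.3]
T [[1.3, -0.0, 2.3], [1.3, -0.0, 2.4], [1.1, -0.0, 2.4], [0.9, -0.0, 2.5], [0.9, 0.0, 2.6], [0.6, 0.0, 2.6], [0.6, 0.0, 2.6], [0.3, 0.0, 2.6]] 
Y [3.2, 3.3, 3.3, 3.3, 3.2, 3.3, 3.3, 3.2]
end [0.5002 0.3458 0.3004] 8.2
```

View pics/s2.png

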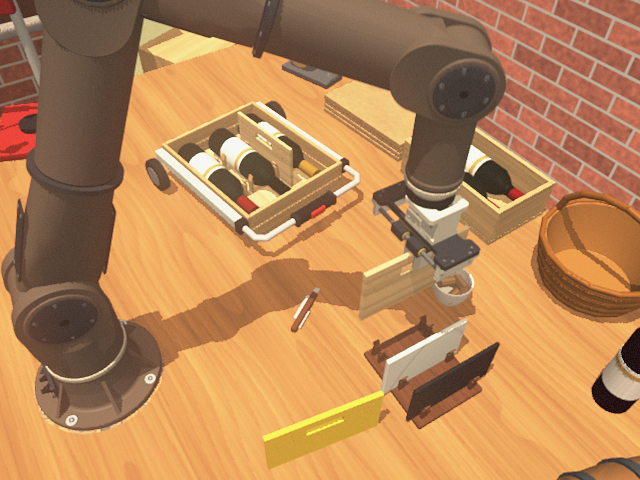

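The board hangs level from the gripper at (400,285), clear of the stand. Carrying it over to the carrier.

Emit:
play_rows:
  translation:
    - [2.7,0,0.3]
    - [2.6,0,0.5]
    - [2.6,0,0.6]
    - [2.6,0,0.7]
    - [2.5,0,0.9]
    - [2.4,0,1.1]
    - [2.4,0,1.2]
    - [2.4,0,1.3]
  yaw: [3.3,3.3,3.3,3.3,3.3,3.3,3.3,3.3]

```text
t: 7.1
eef_pos: [0.526, -0.0801, 0.3012]
orientation: [[0.498, 0.0, -0.867], [0.867, 0.0, 0.498], [0.0, -1.0, -0.0]]
force: [0.8, 0.1, -1.7]
finger_gap: 0.0088
```

Emit:
play_rows:
  translation:
    - [2.2,0,1.5]
    - [2.2,0,1.5]
    - [2,0,1.7]
    - [2,0,1.8]
    - [1.9,0,2]
    - [1.7,0,2]
    - [1.6,0,2.1]
    - [1.6,0,2.2]
  yaw: [3.3,3.3,3.3,3.3,3.3,3.3,3.3,3.3]

```text
t: 7.9
eef_pos: [0.515, 0.1333, 0.3012]
orientation: [[0.831, 0.0, -0.556], [0.556, 0.0, 0.831], [0.0, -1.0, 0.0]]
force: [1.1, -0.5, -1.1]
finger_gap: 0.0086
```

Emit:
play_rows:
  translation:
    - [1.3,0,2.3]
    - [1.3,0,2.4]
    - [1.1,0,2.4]
    - [0.9,0,2.5]
    - [0.9,0,2.6]
    - [0.6,0,2.6]
    - [0.6,0,2.6]
    - [0,0,0]
  yaw: [3.3,3.3,3.3,3.3,3.3,3.3,2.3,0]

```text
t: 8.7
eef_pos: [0.5043, 0.3244, 0.3004]
orientation: [[0.978, -0.001, -0.209], [0.209, 0.001, 0.978], [-0.001, -1.0, 0.001]]
force: [-0.9, 0.8, -1.3]
finger_gap: 0.0086
```

```bash
python3 plan.py .5005 .3461 .25 8.15 4; python3 - <<'E'
from h import *
shot('scene','c3');shot('wrist','w3');shot('side','s3')
a=cv2.imread('pics/c3.png')[130:430,280:640];b=cv2.imread('pics/w3.png')[:300]
a=cv2.resize(a,(400,333));b=cv2.resize(b,(400,188));cv2.imwrite('pics/m3.png',np.vstack([a,b]))
E
```

```text
now [0.5043 0.3244 0.3004] 12.06 t 8.7 F [-0.9  0.8 -1.3] gap 0.0086 q [-0.99  0.37  0.46  1.58 -0.17  1.23 -0.28]
T [[0.0, 1.3, 0.6], [0.0, 1.2, 0.5], [0.0, 1.3, 0.6], [0.0, 1.2, 0.5]] 
Y [1.0, 1.0, 0.9, 1.0]
end [0.5002 0.346  0.2504] 8.16
```

View pics/m3.png

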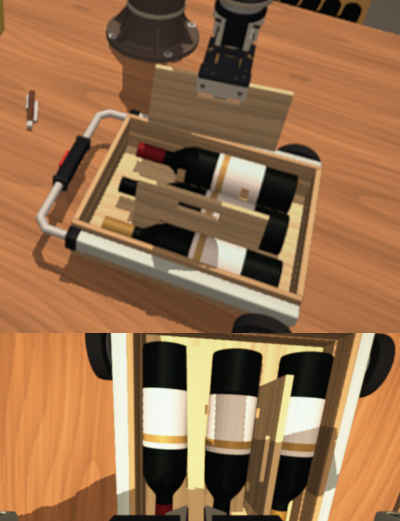

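The composite shows the board hanging above the empty lane. The wrist view looks past it towards the carrier's rear and the right-hand filled divider. Now measuring the board's offset in the hand, and the slot again.

```bash
python3 - <<'E'
from h import *
s=arm.state();print(s['eef_pos'],s['t'])
p=np.array([.5043,.3244,.3004]);t=np.radians(11.3)
for n in('c3','s3','w3'):
    d=load(n);P=cloud(d);a=12.06 if n=='c3' else 11.9
    for it in range(1):
        t=np.radians(a);D=P-p;X=D[...,0]*np.cos(t)+D[...,1]*np.sin(t);Y=-D[...,0]*np.sin(t)+D[...,1]*np.cos(t);Z=D[...,2]
        m=(abs(X)<.02)&(Z<.016)&(Z>-.11)&(abs(Y)<.14)&~((abs(Y)<.04)&(Z>-.03))
        if m.sum()<50: print(n,m.sum());continue
        q=P[m];c=np.median(q,0);_,_,V=np.linalg.svd(q-q.mean(0));nn=V[2]*np.sign(V[2][0])
        print(n,m.sum(),'n angle',np.degrees(np.arctan2(nn[1],nn[0])),'lean',np.degrees(np.arcsin(nn[2])),'X',np.percentile(X[m],[5,50,95])*1e3,'Y',np.percentile(Y[m],[.5,99.5])*1e3,'Z',np.percentile(Z[m],[.5,99.5])*1e3)
        for h in(-.09,-.05,.005):
            k=m&(abs(Z-h)<.01); print(h,k.sum(),np.percentile(Y[k],[1,99])*1e3)
# slot from w3: posts & walls
for n in('w3',):
    d=load(n);P=cloud(d);t=np.radians(8.15)
    X=(P[...,0]*np.cos(t)+P[...,1]*np.sin(t))*1000-596.5;Y=(-P[...,0]*np.sin(t)+P[...,1]*np.cos(t))*1000-261
    for xs in(-52,52):
        m=(abs(X-xs)<18)&(abs(Y)<120)&(P[...,2]>(.066 if xs<0 else .066))&(P[...,2]<(.082 if xs<0 else .155))
        k,lab,st,ce=cv2.connectedComponentsWithStats(m.astype(np.uint8))
        for i in range(1,k):
            if st[i,4]>15:
                L=lab==i;print(xs,ce[i].round(),st[i,4],'X',np.percentile(X[L],[3,50,97]).round(1),'Y',np.percentile(Y[L],[3,50,97]).round(1),'Z',np.median(P[L][:,2]).round(4))
E
```

```text
[0.50590792 0.31893196 0.30086146] 8.85
c3 5342 n angle 11.919090542337244 lean -0.13033404402968432 X [-0.06674476  2.53110819  5.04292997] Y [-110.06090527  108.10164449] Z [-107.49282177   15.50577983]
-0.09 950 [-108.30035753  106.89634174]
-0.05 1014 [-108.83897258  106.60774558]
0.005 707 [-109.70809188  107.36263001]
s3 2040 n angle 12.224478536668913 lean -0.05631092757854902 X [-6.17034887 -3.86581212 -0.69730957] Y [-118.01998389  103.01066607] Z [-108.60073066   15.52081668]
-0.09 396 [-117.09927036  102.79545258]
-0.05 398 [-116.17977152  100.56669897]
0.005 210 [-117.4386205    66.85032233]
w3 297 n angle 68.42904648433415 lean 89.94002699793731 X [-3.74304849  0.22736365  4.24545866] Y [ 41.51092402 106.03429398] Z [15.05645829 15.99654126]Traceback (most recent call last):
  File "<stdin>", line 13, in <module>
    return _quantile_unchecked(
        a, q, axis, out, overwrite_input, method, keepdims, weights)
    return _ureduce(a,
                    func=_quantile_ureduce_func,
    ...<5 lines>...
                    overwrite_input=overwrite_input,
                    method=method)
    r = func(a, **kwargs)
    result = _quantile(arr,
                       quantiles=q,
    ...<2 lines>...
                       out=out,
                       weights=wgt)
    slices_having_nans = np.isnan(arr[-1, ...])
                                  ~~~^^^^^^^^^
IndexError: index -1 is out of bounds for axis 0 with size 0
```

```bash
python3 plan.py .5005 .3461 .25 8.15 6
```

```text
now [0.5059 0.3189 0.3009] 11.81 t 8.85 F [-0.  -0.2 -1.3] gap 0.0087 q [-0.98  0.37  0.46  1.59 -0.17  1.23 -0.28]
T [[0.0, 0.8, 0.5], [0.0, 0.9, 0.4], [-0.0, 0.8, 0.5], [-0.0, 0.9, 0.4], [-0.0, 0.8, 0.5], [-0.0, 0.9, 0.5]] 
Y [0.6, 0.6, 0.6, 0.6, 0.6, 0.7]
end [0.5009 0.3465 0.2499] 8.11
```

Emit:
play_rows:
  translation:
    - [0,0.8,0.5]
    - [0,0.8,0.5]
    - [0,0.8,0.5]
    - [0,0.8,0.5]
    - [0,0.8,0.4]
    - [0,0.8,0.4]
    - [0,0,0]
    - [0,0,0]
  yaw: [0.6,0.6,0.6,0.6,0.6,0.7,0,0]

```text
t: 9.65
eef_pos: [0.5008, 0.3473, 0.2526]
orientation: [[0.99, -0.0, -0.141], [0.141, -0.0, 0.99], [-0.0, -1.0, -0.0]]
force: [0.5, 0.0, -1.2]
finger_gap: 0.0089
```

```bash
python3 plan.py .5005 .3461 .19 8.15 4;  python3 - <<'E'
from h import *
for n in('c4','s4','w4'): shot({'c':'scene','s':'side','w':'wrist'}[n[0]],n)
s=arm.state();p=np.array(s['eef_pos']);print(p)
# compare board vs. rim walls and filled divider in the same view
for n in('c4','s4'):
    d=load(n);P=cloud(d);t=np.radians(8.15)
    X=(P[...,0]*np.cos(t)+P[...,1]*np.sin(t))*1000;Y=(-P[...,0]*np.sin(t)+P[...,1]*np.cos(t))*1000;Z=P[...,2]
    m=(Z>.15)&(Z<.2)&(abs(X-545)<25)&(abs(Y-272)<115)
    q=P[m];_,_,V=np.linalg.svd(q-q.mean(0));nn=V[2]*np.sign(V[2][0])
    print(n,m.sum(),'boardX',np.percentile(X[m],[5,50,95]).round(1),'Y',np.percentile(Y[m],[.5,99.5]).round(1),'ang',np.degrees(np.arctan2(nn[1],nn[0])))
    m=(Z>.11)&(Z<.14)&(abs(X-649)<15)&(abs(Y-272)<125); print(' filled face X',m.sum(),np.percentile(X[m],[5,50,95]).round(1),'Y',np.percentile(Y[m],[.5,99.5]).round(1))
E
```

```text
now [0.5008 0.3473 0.2526] 8.12 t 9.65 F [ 0.5  0.  -1.2] gap 0.0089 q [-1.01  0.42  0.46  1.63 -0.2   1.14 -0.36]
T [[-0.0, 1.6, -0.0], [-0.0, 1.5, -0.1], [-0.0, 1.6, 0.0], [-0.0, 1.6, -0.0]] 
Y [-0.0, -0.0, -0.0, -0.0]
end [0.5009 0.3463 0.1896] 8.12
[0.50115869 0.34714123 0.25322922]
c4 2229 boardX [544.8 547.4 549.9] Y [162.7 380.4] ang 8.01380354839614
 filled face X 1095 [649.2 651.3 653.6] Y [156.5 374.8]
s4 808 boardX [538.9 541.1 543.9] Y [159.5 381.2] ang 8.456526455930911
 filled face X 271 [642.6 645.3 650.3] Y [153.6 301.1]
```

Board and fitted divider are 104 mm apart in both views, so it's lined up. Lowering.

Emit:
play_rows:
  translation:
    - [0,1.5,0]
    - [0,1.5,0]
    - [0,1.5,0]
    - [0,1,0]
    - [0,1,0]
    - [0,1,0]
    - [0,0,0]
    - [0,0,0]
  yaw: [0,0,0,0,0,0,0,0]

```text
t: 10.6
eef_pos: [0.5009, 0.3474, 0.1779]
orientation: [[0.99, 0.0, -0.141], [0.141, 0.0, 0.99], [0.0, -1.0, 0.0]]
force: [-0.0, 0.1, -1.8]
finger_gap: 0.009
```

Emit:
play_rows:
  translation:
    - [0,0.8,0]
    - [0,0.8,0]
    - [0,0.8,0]
    - [0,0,0]
    - [0,0,0]
  yaw: [0,0,0,0,0]

```text
t: 11.1
eef_pos: [0.5007, 0.3473, 0.1534]
orientation: [[0.99, -0.0, -0.141], [0.141, -0.0, 0.99], [-0.0, -1.0, -0.0]]
force: [0.0, -0.1, -1.1]
finger_gap: 0.0085
```

Emit:
play_rows:
  translation:
    - [0,0.6,0]
    - [0,0.6,0]
    - [0,0.6,0]
    - [0,0.3,0]
    - [0,0.1,0]
    - [0,0,0]
    - [0,0,0]
  yaw: [0,0,0,0,0,0,0]

```text
t: 11.8
eef_pos: [0.5009, 0.3474, 0.1319]
orientation: [[0.99, 0.0, -0.141], [0.141, 0.0, 0.99], [0.0, -1.0, 0.0]]
force: [0.3, -1.0, -1.4]
finger_gap: 0.0088
```

Emit:
play_rows:
  translation:
    - [0,0.1,0]
    - [0,0.1,0]
    - [0,0.1,0]
    - [0,0.1,0]
    - [0,0,0]
  yaw: [0,0,0,0,0]

```text
t: 12.3
eef_pos: [0.5012, 0.3474, 0.1288]
orientation: [[0.99, 0.001, -0.141], [0.141, 0.001, 0.99], [0.001, -1.0, 0.001]]
force: [-1.6, -1.4, 9.4]
finger_gap: 0.0088
```

It touches down at z=0.1288, close to the 0.1285 expected. Releasing and rising.

Emit:
play_rows:
  translation:
    - [0,0,0]
    - [0,0,0]
    - [0,0,0]
    - [0,0,0]
    - [0,0,0]
    - [0,0,0]
  yaw: [0,0,0,0,0,0]
  hand: 0.1

```text
t: 12.9
eef_pos: [0.5008, 0.3473, 0.1277]
orientation: [[0.99, -0.0, -0.141], [0.141, -0.0, 0.99], [-0.0, -1.0, -0.0]]
force: [0.0, 0.6, -0.5]
finger_gap: 0.0492
```

Emit:
play_rows:
  translation:
    - [0,-1,0]
    - [0,-2,0]
    - [0,-2,0]
    - [0,-3,0]
    - [0,-3,0]
    - [0,-3,0]
    - [0,0,0]
  yaw: [0,0,0,0,0,0,0]

```text
t: 13.6
eef_pos: [0.5028, 0.3481, 0.2729]
orientation: [[0.99, 0.006, -0.141], [0.141, 0.005, 0.99], [0.007, -1.0, 0.004]]
force: [1.1, 0.1, -0.1]
finger_gap: 0.0504
```

```bash
python3 - <<'E'
from h import *
for n in('c5','s5','w5'): shot({'c':'scene','s':'side','w':'wrist'}[n[0]],n)
t=np.radians(8.15)
for n in('c5','s5','w5'):
    d=load(n);P=cloud(d)
    X=(P[...,0]*np.cos(t)+P[...,1]*np.sin(t))*1000;Y=(-P[...,0]*np.sin(t)+P[...,1]*np.cos(t))*1000;Z=P[...,2]
    for x in(545,649):
        m=(Z>.112)&(Z<.16)&(abs(X-x)<15)&(abs(Y-272)<135)
        if m.sum()>20: print(n,x,m.sum(),'X',np.percentile(X[m],[5,50,95]).round(1),'Y',np.percentile(Y[m],[.5,99.5]).round(1),'ztop',np.percentile(Z[m],[98,99.5]).round(4))
    # red button + handle grip
    c=d['color'].astype(int);b,g,r=[c[...,i] for i in range(3)]
    m=(r>130)&(g<70)&(b<70)&(Z>.06)&(Z<.09)&(P[...,0]>.5)&(P[...,0]<.7)&(P[...,1]<.08)&(P[...,1]>0)
    if m.sum(): print(n,'red',m.sum(),P[m].mean(0).round(4),'XY',X[m].mean().round(1),Y[m].mean().round(1),np.percentile(X[m],[2,98]).round(1))
    m=(r<60)&(g<60)&(b<60)&(Z>.06)&(Z<.10)&(abs(X-597)<90)&(abs(Y-11)<35)
    if m.sum(): print(n,'grip',m.sum(),'X',np.percentile(X[m],[2,98]).round(1),'Y',np.percentile(Y[m],[2,50,98]).round(1),'Z',np.percentile(Z[m],[5,50,95]).round(4))
a=cv2.imread('pics/c5.png')[180:480,280:640];b=cv2.imread('pics/s5.png')[80:260,120:400];a=cv2.resize(a,(480,400));b=cv2.resize(b,(480,309))
cv2.imwrite('pics/m5.png',np.vstack([a,b])[:600+109])
E
python3 -c "
import cv2;a=cv2.imread('pics/m5.png');cv2.imwrite('pics/m5.png',cv2.resize(a,(400,590)))"; python3 plan.py .594 .06 .26 -81.85 24
```

```text
c5 545 1598 X [540.8 547.3 550.1] Y [162.6 380.5] ztop [0.1482 0.1493]
c5 649 1742 X [644.3 650.9 653.3] Y [156.5 374.6] ztop [0.1481 0.1487]
c5 red 8 [0.5823 0.079  0.0844] XY 587.6 -4.4 [578.3 603.8]
c5 grip 630 X [538.7 660.5] Y [ 2.2 17.4 26.2] Z [0.0736 0.0894 0.0927]
s5 545 650 X [538.5 541.3 548.3] Y [159.3 381. ] ztop [0.1481 0.1491]
s5 649 661 X [642.3 645.3 652.1] Y [153.5 374.8] ztop [0.1483 0.1498]
s5 red 51 [0.5875 0.0766 0.0774] XY 592.4 -7.4 [573.4 613.9]
w5 545 3037 X [540.9 545.  549.2] Y [162.9 381. ] ztop [0.1471 0.1475]
w5 649 5157 X [644.5 645.2 652.8] Y [220.5 375.3] ztop [0.147  0.1474]
now [0.5005 0.3473 0.2678] 8.12 t 13.75 F [-0.1  0.9  0.4] gap 0.0503 q [-1.02  0.41  0.46  1.61 -0.2   1.17 -0.37]
T [[0.2, 0.0, -1.2], [0.3, 0.1, -1.3], [0.4, -0.0, -1.2], [0.4, 0.0, -1.1], [0.6, 0.1, -1.2], [0.6, -0.0, -1.1], [0.6, 0.0, -1.0], [0.8, 0.1, -1.1]] 
Y [3.7, 3.8, 3.7, 3.8, 3.7, 3.8, 3.7, 3.8]
T [[0.8, -0.0, -0.9], [0.9, 0.0, -0.9], [0.9, 0.1, -0.9], [1.0, -0.0, -0.8], [1.0, 0.0, -0.7], [1.1, 0.1, -0.7], [1.1, -0.0, -0.5], [1.1, 0.0, -0.6]] 
Y [3.7, 3.8, 3.7, 3.8, 3.7, 3.8, 3.7, 3.8]
T [[1.2, 0.0, -0.4], [1.2, 0.1, -0.3], [1.3, 0.0, -0.3], [1.2, 0.0, -0.2], [1.3, 0.1, -0.1], [1.2, 0.0, -0.1], [1.3, 0.0, 0.1], [1.2, 0.1, 0.1]] 
Y [3.7, 3.8, 3.7, 3.8, 3.7, 3.8, 3.7, 3.8]
end [0.5936 0.0602 0.2598] -81.88
```

View pics/m5.png

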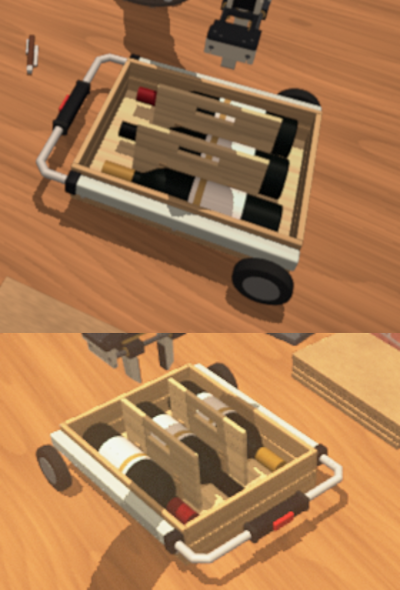

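The divider now stands between the bottles, with its top at the same height as the fitted one (0.148). The red button shows at (285,520) in the composite. Next I move to the handle, stopping short of it for a wrist view.

```bash
python3 plan.py .51 .083 .26 -81.85 16
```

```text
now [0.5005 0.3473 0.2678] 8.12 t 13.75 F [-0.1  0.9  0.4] gap 0.0503 q [-1.02  0.41  0.46  1.61 -0.2   1.17 -0.37]
T [[-0.2, 0.0, -1.6], [0.0, 0.1, -1.7], [0.2, 0.0, -1.6], [0.3, 0.1, -1.7], [0.4, 0.0, -1.6], [0.7, 0.1, -1.5], [0.7, 0.0, -1.4], [0.9, 0.1, -1.4]] 
Y [5.6, 5.6, 5.7, 5.6, 5.6, 5.6, 5.7, 5.6]
T [[1.1, 0.0, -1.3], [1.1, 0.1, -1.2], [1.3, 0.0, -1.0], [1.4, 0.1, -1.0], [1.4, 0.0, -0.8], [1.5, 0.1, -0.6], [1.6, 0.0, -0.5], [1.6, 0.1, -0.3]] 
Y [5.6, 5.6, 5.7, 5.6, 5.6, 5.6, 5.6, 5.7]
end [0.5102 0.0834 0.2598] -81.88
```

Emit:
play_rows:
  translation:
    - [-0.2,0,-1.6]
    - [0,0.1,-1.7]
    - [0.2,0,-1.6]
    - [0.3,0.1,-1.7]
    - [0.4,0,-1.6]
    - [0.7,0.1,-1.5]
    - [0.7,0,-1.4]
    - [0.9,0.1,-1.4]
  yaw: [5.6,5.6,5.7,5.6,5.6,5.6,5.7,5.6]

```text
t: 14.55
eef_pos: [0.5046, 0.2148, 0.2627]
orientation: [[0.797, -0.002, 0.603], [-0.603, -0.001, 0.797], [-0.001, -1.0, -0.002]]
force: [-0.9, -0.1, -0.3]
finger_gap: 0.0507
```

Emit:
play_rows:
  translation:
    - [1.1,0,-1.3]
    - [1.1,0.1,-1.2]
    - [1.3,0,-1]
    - [1.4,0.1,-1]
    - [1.4,0,-0.8]
    - [1.5,0.1,-0.6]
    - [1.6,0,-0.5]
    - [1.6,0.1,-0.3]
  yaw: [5.6,5.6,5.7,5.6,5.6,5.6,5.6,5.7]

```text
t: 15.35
eef_pos: [0.5097, 0.0828, 0.2588]
orientation: [[0.137, -0.002, 0.991], [-0.991, -0.001, 0.137], [0.0, -1.0, -0.002]]
force: [1.1, 0.8, -0.3]
finger_gap: 0.0503
```

Emit:
play_rows:
  translation:
    - [0,0,0]
    - [0,0,0]
  yaw: [0,0]

```text
t: 15.55
eef_pos: [0.51, 0.0839, 0.2591]
orientation: [[0.143, -0.001, 0.99], [-0.99, -0.0, 0.143], [0.0, -1.0, -0.001]]
force: [0.1, 1.2, -0.1]
finger_gap: 0.0508
```

```bash
python3 plan.py .5896 .0945 .2 -81.85 8; python3 - <<'E'
from h import *
shot('wrist','w6')
E
```

```text
now [0.51   0.0839 0.2591] -81.76 t 15.55 F [ 0.1  1.2 -0.1] gap 0.0508 q [-0.96  0.32  0.91  1.86 -0.28  1.1  -1.37]
T [[0.0, 0.7, 1.0], [0.0, 0.8, 1.0], [0.0, 0.7, 1.0], [0.0, 0.8, 1.0], [0.1, 0.7, 1.0], [-0.0, 0.7, 1.0], [-0.0, 0.8, 1.0], [-0.0, 0.7, 1.0]] 
Y [0.0, 0.0, 0.0, 0.0, 0.1, -0.0, -0.0, -0.0]
end [0.5893 0.0943 0.2001] -81.86
```

View pics/w6.png

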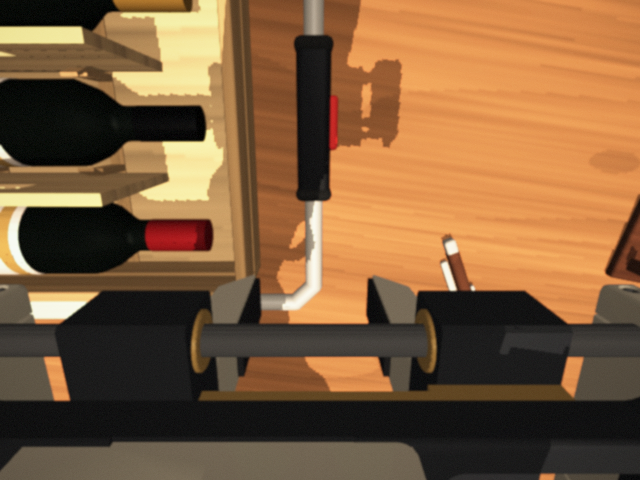

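The grip is at (298–330, 38–200) and the button at (334,122). The bow runs square to the jaws.

```bash
python3 - <<'E'
from h import *
d=load('w6');P=cloud(d);t=np.radians(8.15);v,u=np.mgrid[0:480,0:640]
X=(P[...,0]*np.cos(t)+P[...,1]*np.sin(t))*1000;Y=(-P[...,0]*np.sin(t)+P[...,1]*np.cos(t))*1000;Z=P[...,2]
m=(u>290)&(u<332)&(v>30)&(v<205)&(Z>.08)&(Z<.095)
print('grip top X',np.percentile(X[m],[1,99]).round(1),'Y',np.percentile(Y[m],[1,50,99]).round(1),'Z',np.median(Z[m]))
l=cv2.fitLine(P[m][:,:2].astype(np.float32),cv2.DIST_L2,0,.01,.01).ravel();print('axis deg',np.degrees(np.arctan2(l[1],l[0])))
c=d['color'].astype(int);r=(c[...,2]>120)&(c[...,1]<60)&(u>325)&(u<345)&(v>80)&(v<170)&(Z>.05)
print('red',r.sum(),'X',np.percentile(X[r],[2,50,98]).round(1),'Y',np.percentile(Y[r],[2,50,98]).round(1),'Z',np.percentile(Z[r],[2,98]))
E
```

```text
grip top X [532.2 663.9] Y [-2.7 11.2 25.3] Z 0.08942952579997099
axis deg 8.362569
red 408 X [578.4 599.3 618.5] Y [-8.1 -4.8 -1.9] Z [0.08232124 0.08638588]
```

Emit:
play_rows:
  translation:
    - [0,1.5,2]
    - [0,1.5,2]
    - [0,1.5,2]
    - [0,1.5,2]
    - [0,0,0.2]
    - [0,0,0]
    - [0,0,0]
  yaw: [0,0,0,0,0,0,0]

```text
t: 16.3
eef_pos: [0.5911, 0.0953, 0.2003]
orientation: [[0.142, 0.0, 0.99], [-0.99, 0.0, 0.142], [-0.0, -1.0, 0.0]]
force: [0.5, 0.1, 0.1]
finger_gap: 0.0505
```

```bash
python3 plan.py .5907 .0937 .075 -81.75 8
```

```text
now [0.5911 0.0953 0.2003] -81.84 t 16.3 F [0.5 0.1 0.1] gap 0.0505 q [-0.8   0.53  0.82  1.74 -0.44  1.06 -1.25]
T [[0.0, 1.6, -0.0], [0.0, 1.5, -0.0], [0.1, 1.6, -0.0], [-0.0, 1.6, -0.0], [-0.0, 1.5, -0.0], [0.0, 1.6, -0.0], [0.0, 1.6, -0.1], [0.0, 1.5, 0.0]] 
Y [-0.0, -0.0, -0.0, -0.0, -0.1, 0.0, 0.0, 0.0]
end [0.5903 0.0941 0.0753] -81.74
```

Emit:
play_rows:
  translation:
    - [0.2,2.5,0]
    - [0,2.5,0]
    - [0,2.5,0]
    - [0,2,0]
    - [0,1.5,0]
    - [0,1.5,0]
    - [0,0,0]
    - [0,0,0]
  yaw: [0,0,0,0,0,0,0,0]

```text
t: 17.1
eef_pos: [0.5921, 0.0931, 0.0752]
orientation: [[0.141, 0.0, 0.99], [-0.99, 0.0, 0.141], [-0.0, -1.0, 0.0]]
force: [-0.0, 0.6, -0.2]
finger_gap: 0.0502
```

Emit:
play_rows:
  translation:
    - [0,0,0]
    - [0,0,0]
    - [0,0,0]
    - [0,0,0]
    - [0,0,0]
    - [0,0,0]
  yaw: [0,0,0,0,0,0]
  hand: -1
  grip_force: 30

```text
t: 17.7
eef_pos: [0.5923, 0.0935, 0.0754]
orientation: [[0.141, 0.001, 0.99], [-0.99, 0.001, 0.141], [-0.001, -1.0, 0.001]]
force: [-1.3, 1.4, 4.7]
finger_gap: 0.0287
```

The gap is 28.7 mm, so the button is fully in. Pulling along tool x.

Emit:
play_rows:
  translation:
    - [0.5,0,0]
    - [1,0,0]
    - [1,0,0]
    - [1,0,0]
    - [1,0,0]
    - [1,0,0]
    - [1,0,0]
    - [1,0,0]
  yaw: [0,0,0,0,0,0,0,0]

```text
t: 18.5
eef_pos: [0.6031, 0.0194, 0.0754]
orientation: [[0.142, 0.001, 0.99], [-0.99, 0.001, 0.142], [-0.001, -1.0, 0.001]]
force: [-0.3, 3.2, 5.6]
finger_gap: 0.0284
```

Emit:
play_rows:
  translation:
    - [1,0,0]
    - [1,0,0]
    - [1,0,0]
    - [1,0,0]
    - [1,0,0]
    - [1,0,0]
    - [1,0,0]
    - [1,0,0]
  yaw: [0,0,0,0,0,0,0,0]

```text
t: 19.3
eef_pos: [0.6146, -0.0598, 0.0754]
orientation: [[0.142, 0.001, 0.99], [-0.99, 0.001, 0.142], [-0.001, -1.0, 0.002]]
force: [0.5, 2.1, 6.0]
finger_gap: 0.0286
```

Emit:
play_rows:
  translation:
    - [1,0,0]
    - [1,0,0]
    - [1,0,0]
    - [0.5,0,0]
    - [0.5,0,0]
    - [0,0,0]
    - [0,0,0]
  yaw: [0,0,0,0,0,0,0]

```text
t: 20.0
eef_pos: [0.6204, -0.1006, 0.0754]
orientation: [[0.141, 0.002, 0.99], [-0.99, -0.001, 0.141], [0.001, -1.0, 0.002]]
force: [2.6, -1.2, 5.2]
finger_gap: 0.0285
```

Emit:
play_rows:
  translation:
    - [0.2,0,0]
    - [0.2,0,0]
    - [0.2,0,0]
    - [0,0,0]
    - [0,0,0]
  yaw: [0,0,0,0,0]

```text
t: 20.5
eef_pos: [0.6208, -0.1028, 0.0753]
orientation: [[0.143, 0.0, 0.99], [-0.99, 0.004, 0.143], [-0.004, -1.0, 0.001]]
force: [-0.8, 8.4, 12.1]
finger_gap: 0.029
```

Emit:
play_rows:
  translation:
    - [0.2,0,0]
    - [0.1,0,0]
    - [0,0,0]
    - [0,0,0]
  yaw: [0,0,0,0]

```text
t: 20.9
eef_pos: [0.6208, -0.1029, 0.0753]
orientation: [[0.145, -0.001, 0.989], [-0.989, 0.008, 0.145], [-0.008, -1.0, 0.0]]
force: [-2.9, 16.7, 18.4]
finger_gap: 0.0289
```

```bash
python3 - <<'E'
from h import *
shot('scene','c7');shot('side','s7')
t=np.radians(8.15);v,u=np.mgrid[0:480,0:640]
def XY(P): return (P[...,0]*np.cos(t)+P[...,1]*np.sin(t))*1000,(-P[...,0]*np.sin(t)+P[...,1]*np.cos(t))*1000
# front edge of the white bow (outer corner rods): lowest Y of white points at rod height, before and after, outside the hand
for a,b in(('scene0','c7'),('side0','s7')):
    for n in(a,b):
        d=load(n);P=cloud(d);X,Y=XY(P);Z=P[...,2];c=d['color'].astype(int)
        w=(c.min(-1)>100)&(np.ptp(c,axis=-1)<60)&(Z>.06)&(Z<.095)&(Y<60)&(Y>-260)
        for lo,hi in((430,540),(655,765)):
            m=w&(X>lo)&(X<hi)
            if m.sum()>10: print(n,(lo,hi),m.sum(),'Y',np.percentile(Y[m],[1,5,20]).round(1))
    for x in(545,649):
        m=(Z>.112)&(Z<.16)&(abs(X-x)<15)&(abs(Y-272)<135); print(n,x,m.sum(),np.percentile(Y[m],[.5,99.5]).round(1) if m.sum() else '')
a=cv2.imread('pics/c7.png')[120:430,60:640];b=cv2.imread('pics/s7.png')[60:400,120:500]
cv2.imwrite('pics/m7.png',np.hstack([cv2.resize(a,(440,235)),cv2.resize(b,(340,304))[:235]]) if 0 else np.vstack([cv2.resize(a,(560,299)),cv2.resize(b,(335,300)).copy() if 0 else cv2.copyMakeBorder(cv2.resize(b,(335,300)),0,0,0,225,cv2.BORDER_CONSTANT)]))
s=arm.state();print(s['t'],s['eef_pos'],s['force'],s['finger_gap'])
E
```

```text
scene0 (430, 540) 235 Y [ 5.4  6.7 10.4]
scene0 (655, 765) 356 Y [ 5.1  6.3 10.1]
c7 (430, 540) 434 Y [-192.1 -187.2 -174.1]
c7 (655, 765) 478 Y [-191.  -189.5 -184.7]
c7 545 1609 [162.3 380.6]
c7 649 1745 [156.6 374.7]
side0 (430, 540) 287 Y [1.8 3.1 5.1]
side0 (655, 765) 225 Y [1.7 3.5 5.9]
s7 (430, 540) 444 Y [-196.8 -195.7 -193.4]
s7 (655, 765) 325 Y [-196.3 -194.6 -190.6]
s7 545 646 [160.3 380.3]
s7 649 659 [153.6 374.9]
21.0 [ 0.62084669 -0.10286061  0.07526508] [-3.95279405 15.93525616 17.10085576] 0.02837083163525496
```

View pics/m7.png

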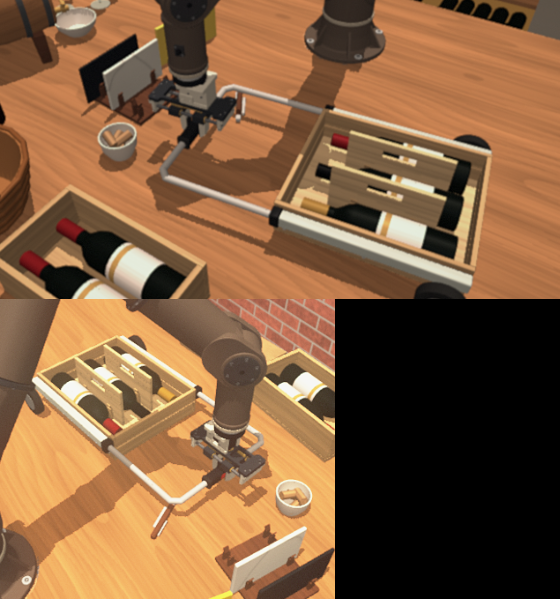

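The picture shows the handle drawn well out, with the hand on the grip and the boards, bottles and bowl in place. One check remains before handing in: that the bowl and corkscrew haven't moved, and that the hand is clear of them.

```bash
python3 - <<'E'
from h import *
for a,b,boxes in(('side0','s7',{'bowl':(425,480,260,310),'screw':(285,325,285,335),'boards':(380,500,315,430)}),('scene0','c7',{'bowl':(158,208,245,292),'screw':(300,318,208,248),'boards':(140,226,155,215)})):
    A,B=load(a),load(b);P=cloud(A)
    for k,(u0,u1,v0,v1) in boxes.items():
        x=A['color'][v0:v1,u0:u1].astype(int);y=B['color'][v0:v1,u0:u1].astype(int)
        print(a,k,'changed frac',(abs(x-y).max(-1)>40).mean().round(3),'max dz',np.nanpercentile(abs(A['z_map']-B['z_map'])[v0:v1,u0:u1],95).round(4))
        if k=='bowl':
            q=P[v0:v1,u0:u1].reshape(-1,3);q=q[(q[:,2]>.05)&(q[:,2]<.066)];print(' rim',cv2.minEnclosingCircle((q[:,:2]*1000).astype(np.float32)))
E
```

```text
side0 bowl changed frac 0.104 max dz 0.1547
 rim ((730.7572021484375, -250.24766540527344), 48.15760040283203)
side0 screw changed frac 0.114 max dz 0.0895
side0 boards changed frac 0.069 max dz 0.0949
scene0 bowl changed frac 0.016 max dz 0.0077
 rim ((726.5875854492188, -251.51463317871094), 47.655452728271484)
scene0 screw changed frac 0.321 max dz 0.2466
scene0 boards changed frac 0.054 max dz 0.1134
```

```bash
python3 -c "
from plant import arm
s=arm.state();print(s['t'],s['force'],s['finger_gap']);arm.job_done()"
```

```text
21.0 [-3.95279405 15.93525616 17.10085576] 0.02837083163525496
the job is handed in; nothing more can be done
```

I moved the divider from the stand into the carrier's empty slot and lowered it until it touched the floor, then let go. With the red button kept pressed, I pulled the handle straight out to the second stop. I handed in at 21.0 s still holding it there.

**Divider:** it touched down with the tool at a height of 128.8 mm (128.5 expected). Its top is at the same height as the fitted divider's, about 148 mm in both outside views. It had not moved after the pull.

**Handle:** the finger gap stayed at about 28.5 mm throughout the pull, so the button was fully in. The tool moved about 198.4 mm and then stopped dead: 3 mm more of commanded pull gave no motion and raised the force to about 17 N. At the end the hand read about 16 N sideways and 17 N up.

**Checks that disagreed or were unclear:**
- **Handle travel:** the images gave about 197–198.5 mm, a little short of the nominal 200. That is within the 2 mm calibration and the pin's 1 mm play.
- **Slot position:** the posts put the slot's middle about 10 mm behind the carrier's centre, and I placed the divider by the posts.
- **Objects left alone:** the bowl and its corks showed almost no change from the scene camera. My before/after picture check could not settle the corkscrew or the other boards: parts of those patches changed where the arm and bow now cover them and the divider is gone. In the last picture they look as they were, and I felt no contact force that would point to a bump.

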